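# Heat the pan and read it with the infrared thermometer

## Robot

A 6-joint arm with a two-finger parallel gripper is mounted at the origin on the work surface. World frame = base frame: x ahead of the robot, y to its left, z up, the work surface at z = 0. Lengths are in m, angles in rad, forces in N, time in s.
With the tool pointing down it reaches from about 0.325 to 0.9 m from the base axis. Payload 6.1 kg.
Tool frame: the origin (TCP) lies on the centre line of the jaws, within the pads' length; the fingertips stand 14 mm ahead of it and the grasp point (between the pads) lies 5 mm behind it; z points along the fingers, y is the line along which they close (so a half turn about z gives the same grasp; the last joint's range is limited). The gripper opens to 87 mm and grips with 3 to 60 N. Pads are 19 mm wide; open, the fingers measure 117 mm over their backs; the gripper's body (75 mm by 190 mm) begins 51 mm behind the grasp point.
Start: joints at [1.029, 0.22, 1.526, -0, 1.395, -0.126], TCP at [0.252, 0.572, 0.209] pointing down, gripper open.
Joint ranges: [-2.98, 2.98], [-0.91, 2.08], [0.09, 2.57], [-1.24, 4.39], [0.2, 2.65], [-2.68, 2.68]. Speed limits (rad/s): [2.57, 2.57, 3.01, 3.14, 3.14, 3.14].

## Interface

Orientations are given as a unit quaternion [x, y, z, w].
In Python, from workcell import bot, snapshot, order gives the robot as it stands.
- The arm moves only by the shell command python3 -m crank 'ROWS' [FORCE]. ROWS is JSON, a list of rows, each an object with "rotation": the turn, a rotation vector about the tool's x, y, z in degrees, a list of three; "travel": the shift along the tool's x, y, z in m, a list of three; "claw": the opening, from -1 (shut) to 1 (fully open). In form: [{"rotation": [ax, ay, az], "travel": [dx, dy, dz], "claw": claw}, ...]. A call has 1 to 8 rows; each row is the pose to reach, as a shift and turn from the pose commanded when the call began, along the tool's axes at that moment; what a row does not reach only later rows make up. A row lasts 1/12 s, in which the tool goes at most 41.7 mm and 7.16 degrees, less where a joint would pass 70% of its speed; a pose out of reach is approached as far as the arm can. A call with a gripper value outside its range is refused whole. The fingers move at their own pace and stop on an object; FORCE is the grip in N (left out, the last holds). Time passes only in rows, so rows that repeat a pose let the fingers close. It gives the time, the measured TCP pose, the force, the opening and the grip force at its end, in the units of the state.
- bot.sense(): the state, without advancing time (a new reading comes with each control period).
- snapshot(name): name is "scene" or "top"; returns a dict with "image" (384x512x3 uint8, blue, green, red), "z_map" (384x512 float32, m along the optical axis (not along the pixel's ray), 0 where there is no reading), "fx", "fy", "cx", "cy" (pixels), "dist" ([k1, k2, p1, p2, k3] as OpenCV has them; the pictures are not rectified), "R" (3x3) and "t" (3): a world point X has camera coordinates R X + t. Camera axes: x right, y down, z forward; pixel columns grow to the right and rows downward; lengths in m; the calibration is good to about 2 mm. A picture is of the moment at which its call begins.
- order.hand_in(): hands the job in; it is judged then, once.
The state is a dict: "time": time; "qpos": joint angles; "joint_vel": joint speeds; "effort": joint torques, N m; "position": TCP position; "ee_rot": TCP orientation; "wrist_force": force on the tool from outside, world axes, zero at the start; "torque": the same for the moment, N m; "grip_width": finger opening in m; "finger_force": force on a finger pad.
Only numpy, scipy, OpenCV 4.12 (cv2) and the standard library are available. Lean on these libraries where they do the work, as an engineer would, in place of code of your own. Each camera call takes 0.05 s, during which the arm holds its last target. There are 200 camera calls.

## Task

Heat the frying pan and check its temperature: turn the hob's power dial (the larger of its two dials) one click clockwise, from OFF to its first heat, and leave the small timer dial alone. Then draw the pistol-shaped infrared thermometer out of its sloping stand and finish while holding it in the gripper, lens pointing straight down at the middle of the pan from about a hand's breadth above the pan, still and touching nothing else. Leave the pan and the other things on the worktop where they are.

Things in the scene. Friction and masses are not known exactly. Their poses are not given: they have to be found in the camera images.
- hob: Countertop hob, fixed: steel box, black glass top at z = 60 mm. Its x axis points from the dials to the cooking zone. Origin on the worktop; reaches x -112 to +232 mm, y -147 to +147 mm. In its frame: power dial at (-70, +62) mm, timer dial (-70, -62), zone centre (100, 0). May stand on the robot's left or right, with the thermometer stand on the other side.
- power_dial (a joint): Angle of the power dial, rad, clockwise from above positive: 0 is OFF (as it starts), then clicks at 1, 2 and 3 rad (heats 1 to 3). The wanted first heat is 1.0. A detent resists the first half of each click (at most about 0.15 N m, near 0.25 rad); let go past 0.5 rad, it snaps on by itself to 1.0 rad and stays there.
- power_grip (a point): On the axis of the power dial, 16 mm above the glass (z = 76 mm). The dial is an upright round dark steel knob 40 mm in diameter, 28 mm tall (top at z = 88 mm), white pointer line on top; the left one (hob +y) and the larger. Turns about the vertical. Any grip across its diameter will do.
- timer_dial (a joint): Angle of the timer dial, rad, starts at 0 and is to be left alone.
- timer_grip (a point): On the axis of the small timer dial (28 mm in diameter, 22 mm tall), 12 mm above the glass, 124 mm from the power dial.
- thermometer: Loose infrared thermometer like a pistol, 0.2 kg. Origin mid-barrel; x = the way the lens looks, z = up when the barrel is level, y across. Grey barrel: box x -45 to +55 mm, 40 mm wide (y), z -22 to +22 mm, then a black nose 32 mm across to x = +75 mm. As docked it slopes 25 degrees nose down, origin 122 mm above the worktop. Good grip: across the barrel's width, at or behind its middle.
- lens (a point): Centre of the thermometer's lens, in the end of its nose at (75.5, 0, 0) mm in the thermometer's frame. The small display is on the rear face.
- handle_end (a point): Centre of the end face of the thermometer's black handle, at (-23.9, 0, -112.5) mm in the thermometer's frame. The handle, 34 mm fore and aft by 30 mm across, runs straight from the barrel's middle to here, raked 12 degrees backwards.
- stand: Thermometer stand, fixed: white foot 150 x 78 x 10 mm and a sloping open pocket holding the last 55 mm of the handle, 1.5 mm play all round. Origin under the foot's middle; x = level heading of the docked lens (roughly away from the robot). Pocket axis (0.602, 0, 0.799) in its frame, up and forward, 37 degrees off vertical: draw the handle out along it by 60 mm or more.
- pocket_mouth (a point): Middle of the pocket's mouth, 74 mm above the worktop; the pocket is 45 by 41 mm outside.
- pan: Loose dark steel frying pan on the hob's zone. Origin under its middle, 60 mm above the worktop; floor 4 mm thick, 160 mm across; rim 202 mm across, 102 mm above the worktop. Its handle, 22 mm wide, runs along its x axis, roughly away from the robot, to 275 mm from the middle, rising to 95 mm above the origin.
- pepper_mill: Dark wooden pepper mill, 54 mm across, 148 mm tall, behind the stand; leave it. Origin under its middle.
- salt_jar: Glass jar with steel cap, 54 mm across, 85 mm tall, behind the stand; leave it. Origin under its middle.
- ramekin: Low white bowl, 64 mm across, 42 mm tall, between hob and stand; leave it. Origin under its middle.
- jam_jar: Amber glass jar with steel cap, 60 mm across, 75 mm tall, farther out between hob and stand; leave it. Origin under its middle.
- mug: Blue mug, 80 mm across, 92 mm tall, at the left side; leave it. Origin under its middle.
- wooden_spoon: Wooden spoon, 270 mm long, lying at the right side; leave it. Origin under its middle.
Things that resemble listed ones, but are neither listed nor needed, are in the scene too. What is shaped like the thermometer but yellow is not meant.

How it is judged:
By the outcome, as a careful person would: the job done as asked, in the order asked, and still so for the second after the job is handed in, while the arm keeps its last pose, push and grip.
It also fails if it takes over 48 s, if anything falls off the work surface, if the arm or the gripper's body presses on something with over 40 N, if the wrist force passes 120 N, or if a joint passes its speed limit or range.

## Working session

There is one attempt and no reset: what is moved stays moved. The work goes in short steps, Python scripts to look and compute and a shell command to move; the robot and the scene stay as the last step left them, time stands still between calls to the robot, and variables do not carry over. Pictures are saved under pics/ and viewed, at most 10 in all, crops included, and the job is handed in when it is done.

```bash
mkdir -p pics; ls; cat > h.py <<'E'
import numpy as np, cv2, pickle
from scipy.spatial.transform import Rotation as Ro
def load(n): return pickle.load(open(f'{n}.pkl','rb'))
def px(s,u,v,z=None):
    "world point of pixel: from depth map, or on the plane of height z"
    K=np.array([[s['fx'],0,s['cx']],[0,s['fy'],s['cy']],[0,0,1]])
    a,b=cv2.undistortPoints(np.array([[[u,v]]],float),K,np.array(s['dist'],float))[0,0]
    R=np.array(s['R']);t=np.array(s['t']);d=R.T@np.array([a,b,1]);c=-R.T@t
    k=float(s['z_map'][int(round(v)),int(round(u))]) if z is None else (z-c[2])/d[2]
    return c+k*d
def proj(s,X):
    K=np.array([[s['fx'],0,s['cx']],[0,s['fy'],s['cy']],[0,0,1]])
    return cv2.projectPoints(np.atleast_2d(X).astype(float),cv2.Rodrigues(np.array(s['R']))[0],np.array(s['t'],float),K,np.array(s['dist'],float))[0][:,0]
E
python3 - <<'E'
from workcell import bot,snapshot
import pickle,cv2
for n in('scene','top'):
    s=snapshot(n);pickle.dump(s,open(n+'.pkl','wb'));cv2.imwrite(f'pics/{n}0.png',cv2.resize(s['image'],(800,600)))
print(bot.sense())
E
```

```text
pics
{'time': 0.1, 'qpos': array([ 1.02890784e+00,  2.21194491e-01,  1.52751578e+00,  7.12233061e-06,
        1.39471364e+00, -1.26095053e-01]), 'joint_vel': array([ 0.00134098,  0.00057992, -0.00366975, -0.00186255, -0.00178827,
        0.0007295 ]), 'effort': array([ 6.74114235e-04, -4.95942593e+01, -3.88520801e+01,  7.01343874e-02,
        5.16300090e-02, -2.56465449e-05]), 'position': array([0.25213297, 0.57122865, 0.20760733]), 'ee_rot': array([ 2.06402891e-01,  9.78466662e-01, -8.63880872e-04, -3.03469539e-04]), 'wrist_force': array([-0.25516911,  0.52560434, -0.10422793]), 'torque': array([-0.03985076, -0.01724401, -0.02894649]), 'finger_force': 0.0, 'grip_width': 0.08696215561252742}
```

View pics/scene0.png

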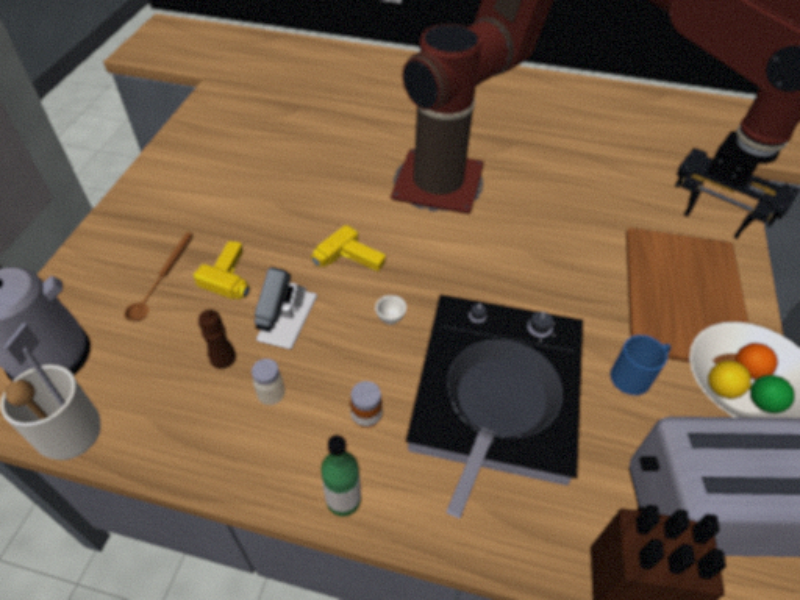

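View pics/top0.png

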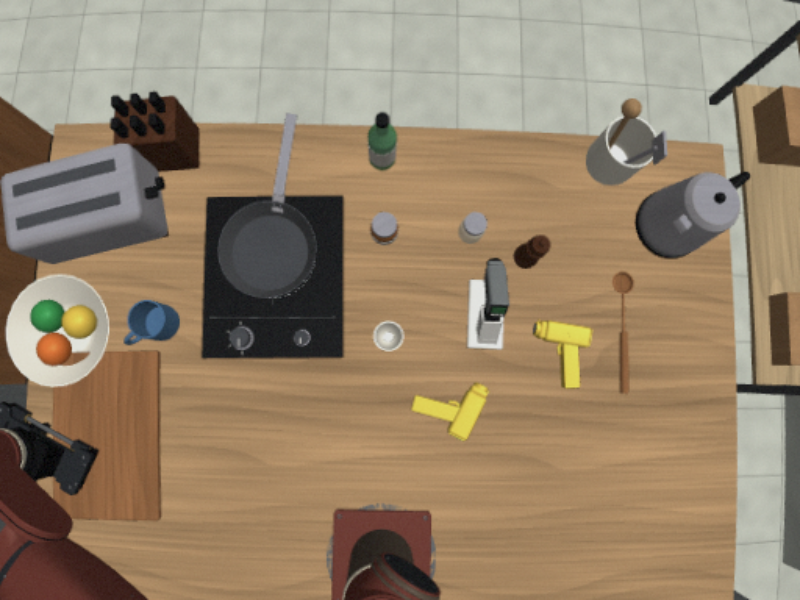

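Robot at the bottom of the top view, x up, y left. Candidates (800×600 top picture):
- **Dials:** (240,338) is the larger, left one, so it is the power dial. (302,338) is the smaller timer dial.
- **Pistols:** the grey one in the white stand at (495,290) is the thermometer. The yellow ones at (565,345) and (455,410) are decoys.

Next is one close crop to check the choice.

```bash
python3 - <<'E'
from h import *
s=load('top');im=s['image']
a=cv2.resize(im[190:235,135:215],(800,450),interpolation=cv2.INTER_CUBIC)[:, :] # x10
b=cv2.resize(im[155:230,285:345],(400,500),interpolation=cv2.INTER_CUBIC)
c=np.zeros((500,800,3),np.uint8);c[:400,:400]=cv2.resize(im[195:235,140:180],(400,400),interpolation=cv2.INTER_CUBIC);c[:,400:]=b
cv2.imwrite('pics/crop1.png',c)
E
```

```text
(no output)
```

View pics/crop1.png

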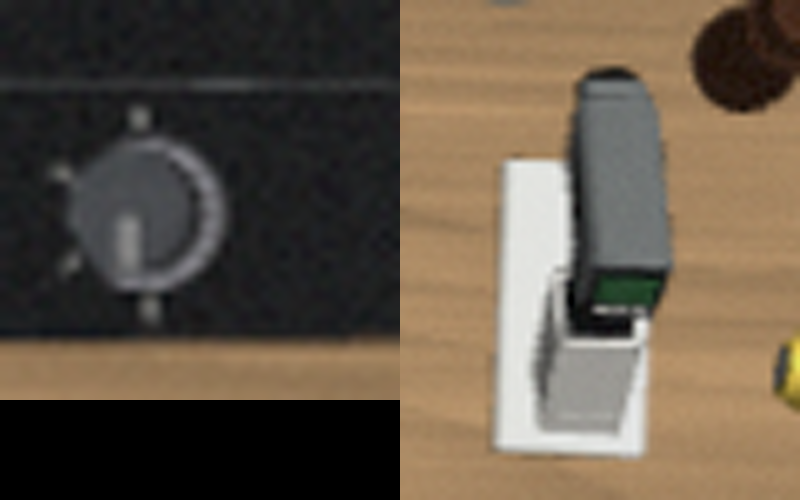

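The crop shows the grey pistol in its stand: nose up at (608,75), green display at (625,290), stand foot corners at (505,162), (497,450) and (643,455). The power dial's top disc is centred at (132,210), with its pointer toward the robot (OFF). I'll work out positions from these.

```bash
python3 - <<'E'
from h import *
np.set_printoptions(precision=4,suppress=True)
s=load('top')
L=lambda x,y:(140+x/10-.45,195+y/10-.45)
Rr=lambda x,y:(285+(x-400)/6.667-.4,155+y/6.667-.4)
print('dial top',px(s,*L(132,210),.088))
C=[px(s,x*.64,y*.64,.06) for x,y in[(206,196),(343,196),(343,357),(203,357)]]
print('hob corners',*C,sep='\n')
print('foot',*[px(s,*Rr(x,y),.01) for x,y in[(505,162),(497,450),(643,455)]],sep='\n')
print('hob yaw',np.degrees(np.arctan2(*( (C[0]+C[1]-C[2]-C[3])[1::-1]))))
# pan: rim by colour-free depth: points with z in .09-.11 near zone
v,u=np.mgrid[100:225,120:225]
P=np.array([px(s,a,b) for a,b in zip(u.ravel(),v.ravel())])
m=(P[:,2]>.092)&(P[:,2]<.108)&(P[:,1]<.6)
q=P[m];c=cv2.minEnclosingCircle
A=np.c_[2*q[:,:2],np.ones(len(q))]
for _ in range(5):
    w=np.linalg.lstsq(A,(q[:,:2]**2).sum(1),rcond=None)[0];r=np.hypot(*(q[:,:2]-w[:2]).T);rr=np.sqrt(w[2]+w[:2]@w[:2])
    k=abs(r-rr)<.01; q=q[k];A=A[k]
print('pan',w[:2],rr,len(q))
m=(P[:,2]>.08)&(P[:,2]<.095)&(P[:,0]<C[2][0]+.1);print('dial pts',P[m].mean(0),m.sum())
# barrel
v,u=np.mgrid[155:215,300:330]
P=np.array([px(s,a,b) for a,b in zip(u.ravel(),v.ravel())])
q=P[(P[:,2]>.115)&(P[:,2]<.2)]
print('barrel',q.min(0),q.max(0),len(q))
for x in np.arange(q[:,0].min(),q[:,0].max(),.015):
    k=q[abs(q[:,0]-x)<.006]
    if len(k): print(x,k[:,1].min(),k[:,1].max(),np.median(k[:,1]),np.median(k[:,2]),k[:,2].max())
E
```

```text
dial top [0.4558 0.2978 0.088 ]
hob corners
[0.7545 0.3929 0.06  ]
[0.7604 0.0999 0.06  ]
[0.4216 0.0884 0.06  ]
[0.4135 0.3771 0.06  ]
foot
[ 0.5962 -0.1767  0.01  ]
[ 0.4497 -0.1738  0.01  ]
[ 0.4487 -0.248   0.01  ]
hob yaw 2.3029934765865487
pan [0.6355 0.2472] 0.09690670676101619 474
dial pts [0.4558 0.265  0.0863] 174
barrel [ 0.5076 -0.2326  0.1152] [ 0.6094 -0.1909  0.1615] 433
0.5075571148939908 -0.22729370363075668 -0.19276963090270013 -0.21276247747518914 0.13249184757961008 0.13924049418272788
0.5225571148939908 -0.2314620245476635 -0.19093126862151216 -0.20721322130957257 0.15091583381951645 0.16125345090188525
0.5375571148939908 -0.23263652789932837 -0.19162169425979594 -0.209383234544309 0.1535342155226942 0.15929852071907225
0.5525571148939908 -0.22947601894457892 -0.19262469635389562 -0.20792357804710654 0.14540294181538416 0.1513767784986526
0.5675571148939909 -0.2325931603882121 -0.19199265888221825 -0.20949566067561595 0.1365437234303266 0.14032485731784994
0.5825571148939909 -0.2299094229569638 -0.1929405844925267 -0.20955575529627676 0.12952899110937333 0.13643902394296736
0.5975571148939909 -0.23233159818517415 -0.1933077992782426 -0.2124661492440323 0.12101809597671553 0.1264204673260707
```

```bash
cat >> h.py <<'E'
def go(target,R=None):
    "travel and rotation (tool axes) from the measured pose to a target TCP"
    from workcell import bot
    s=bot.sense();R0=Ro.from_quat(s['ee_rot'])
    print('t',s['time'],'travel',(R0.inv().apply(np.array(target)-s['position'])).round(4),'' if R is None else ('rot',np.degrees((R0.inv()*R).as_rotvec()).round(1)),'q',s['qpos'].round(2))
E
python3 -m crank '[{"rotation":[0,0,0],"travel":[-0.297,-0.167,0.06],"claw":1},{"rotation":[0,0,0],"travel":[-0.297,-0.167,0.06],"claw":1},{"rotation":[0,0,0],"travel":[-0.297,-0.167,0.06],"claw":1},{"rotation":[0,0,0],"travel":[-0.297,-0.167,0.06],"claw":1},{"rotation":[0,0,0],"travel":[-0.297,-0.167,0.06],"claw":1},{"rotation":[0,0,0],"travel":[-0.297,-0.167,0.06],"claw":1},{"rotation":[0,0,0],"travel":[-0.297,-0.167,0.06],"claw":1},{"rotation":[0,0,0],"travel":[-0.297,-0.167,0.06],"claw":1}]' 30
python3 -c "
from h import *
go([.4565,.2975,.078])"
```

```text
time: 0.77
position: [0.4498, 0.3071, 0.1502]
ee_rot: [0.206, 0.978, -0.0, -0.0]
wrist_force: [0.5, 1.0, 0.6]
grip_width: 0.087
finger_force: 0.0
t 0.7667 travel [-0.0101 -0.0061  0.0722]  q [ 0.45  0.08  1.8   0.    1.27 -0.7 ]
```

```bash

python3 -m crank '[{"rotation":[0,0,0],"travel":[-0.010,-0.006,0.02],"claw":1},{"rotation":[0,0,0],"travel":[-0.010,-0.006,0.045],"claw":1},{"rotation":[0,0,0],"travel":[-0.010,-0.006,0.065],"claw":1},{"rotation":[0,0,0],"travel":[-0.010,-0.006,0.072],"claw":1},{"rotation":[0,0,0],"travel":[-0.010,-0.006,0.072],"claw":1},{"rotation":[0,0,0],"travel":[-0.010,-0.006,0.072],"claw":1}]'
python3 -c "
from h import *
go([.4565,.2975,.078])
from workcell import snapshot
import pickle
for n in('scene','top'):
  s=snapshot(n);pickle.dump(s,open(n+'1.pkl','wb'))
s=load('scene1');p=proj(s,[.456,.298,.085])[0];print(p)
u,v=p.astype(int);cv2.imwrite('pics/dial.png',cv2.resize(s['image'][v-50:v+40,u-60:u+60],(800,600),interpolation=cv2.INTER_CUBIC))"
```

```text
time: 1.27
position: [0.4557, 0.2996, 0.079]
ee_rot: [0.206, 0.979, -0.0, -0.0]
wrist_force: [-0.6, 0.1, 1.1]
grip_width: 0.0872
finger_force: 0.0
t 1.2667 travel [-0.0015 -0.0016  0.001 ]  q [ 0.44  0.16  1.85 -0.    1.13 -0.72]
[347.00599568 203.66082828]
```

View pics/dial.png

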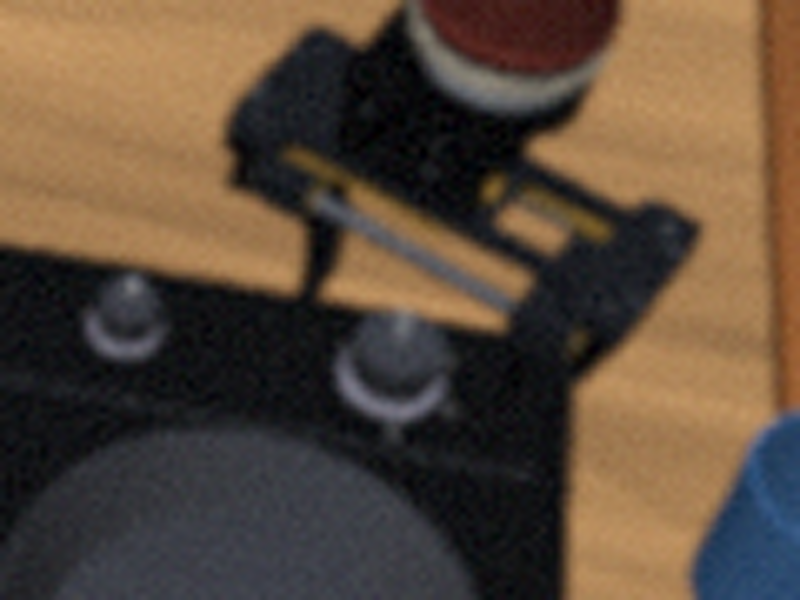

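```bash

python3 -c "
from h import *
s=load('scene1');p=proj(s,[.456,.298,.085])[0];o=p.astype(int)-[60,50]
T=np.array([.4557,.2996,.079]);y=np.array([.404,.915,0])
X=[T+[0,0,-.014],T+y*.0435+[0,0,-.014],T-y*.0435+[0,0,-.014],[.4565,.2975,.088],[.4565,.2975,.060]]
print((proj(s,X)-o)*800/120)
b=o+np.array([395,350])*.15; print('dial top seen',px(s,*b),px(s,*b,.088))
print('tip seen',px(s,*(o+np.array([315,290])*.15)))"
```

```text
[[394.85653649 364.54298315]
 [478.60695687 412.56308071]
 [313.43927113 317.85865441]
 [400.14970127 334.29984587]
 [387.9570872  371.45332255]]
dial top seen [0.46678392 0.29611622 0.08870042] [0.46620346 0.29619439 0.088     ]
tip seen [0.44708386 0.25629144 0.09533947]
```

The left finger is at (312,300) and the dial at (400,345), between the fingers as predicted (within a few mm). Closing on the dial.

```bash

python3 -m crank '[{"rotation":[0,0,0],"travel":[-0.001,-0.001,0],"claw":-0.1},{"rotation":[0,0,0],"travel":[-0.001,-0.001,0],"claw":-0.2},{"rotation":[0,0,0],"travel":[-0.001,-0.001,0],"claw":-0.5},{"rotation":[0,0,0],"travel":[-0.001,-0.001,0],"claw":-0.5},{"rotation":[0,0,0],"travel":[-0.001,-0.001,0],"claw":-0.5},{"rotation":[0,0,0],"travel":[-0.001,-0.001,0],"claw":-0.5},{"rotation":[0,0,0],"travel":[-0.001,-0.001,0],"claw":-0.5},{"rotation":[0,0,0],"travel":[-0.001,-0.001,0],"claw":-0.5}]' 40
```

```text
time: 2.03
position: [0.4564, 0.2981, 0.0788]
ee_rot: [0.206, 0.978, -0.0, -0.0]
wrist_force: [-0.8, -0.1, -0.2]
grip_width: 0.0417
finger_force: 0.0
```

```bash

python3 -m crank '[{"rotation":[0,0,0],"travel":[0,0,0],"claw":-0.5},{"rotation":[0,0,0],"travel":[0,0,0],"claw":-0.5},{"rotation":[0,0,0],"travel":[0,0,0],"claw":-0.5}]' 40
```

```text
time: 2.28
position: [0.4564, 0.2981, 0.0788]
ee_rot: [0.206, 0.978, -0.0, -0.0]
wrist_force: [-0.1, -0.7, 0.2]
grip_width: 0.0249
finger_force: 0.0
```

```bash

python3 -c "
from h import *
from workcell import snapshot,bot
import pickle
for n in('scene','top'):
  s=snapshot(n);pickle.dump(s,open(n+'1.pkl','wb'))
print(bot.sense()['grip_width'],bot.sense()['finger_force'])
a=load('scene1');t=load('top1')
A=cv2.resize(cv2.convertScaleAbs(a['image'][155:245,290:380],alpha=2),(400,400),interpolation=cv2.INTER_CUBIC)
B=cv2.resize(cv2.convertScaleAbs(t['image'][170:260,110:200],alpha=2),(400,400),interpolation=cv2.INTER_CUBIC)
cv2.imwrite('pics/dial2.png',np.hstack([A,B]))"
```

```text
0.02322829260561523 0.0
```

View pics/dial2.png

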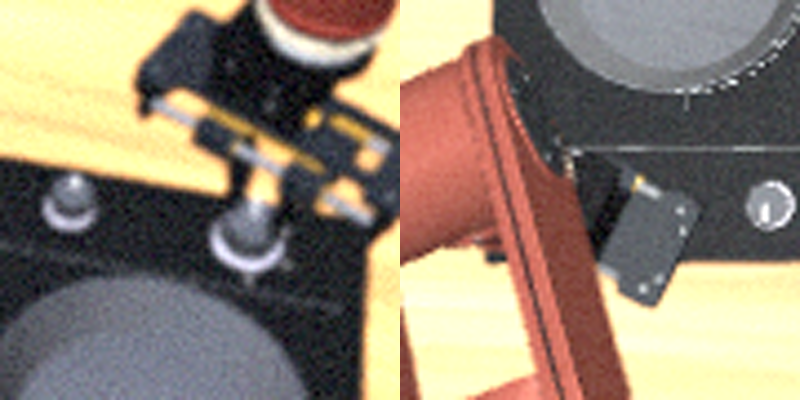

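The left crop shows both fingers (238,175) and (280,195) shut beyond the dial (248,215), so the dial was missed without contact. I'll compare depths.

```bash

python3 -c "
from h import *
np.set_printoptions(precision=4,suppress=True)
a=load('scene1')
f=lambda x,y:(290+x*.225-.4,155+y*.225-.4)
for n,x,y in [('Lf',238,170),('Lf',238,180),('Lf',240,190),('Rf',280,185),('Rf',280,195),('Rf',282,205),('dial',245,195),('dial',248,205),('dial',248,215),('dial',248,225),('ringfront',248,262),('timer',70,185),('timer',70,195)]: print(n,f(x,y),px(a,*f(x,y)))
T=np.array([.4564,.2981,.0788]);y=np.array([.404,.915,0])
X=[T+[0,0,-.014],T+y*.012+[0,0,-.014],T-y*.012+[0,0,-.014],[.4565,.2975,.088],[.4565,.2975,.060]]
print((proj(a,X)-[290,155])/.225)
t=load('top');print('top depth dial',px(t,152.75,215.55),px(t,193,216))
u=a['z_map'][190:214:2,338:356:2];print(u)
"
```

```text
Lf (343.15000000000003, 192.85) [0.4636 0.2768 0.1388]
Lf (343.15000000000003, 195.1) [0.4591 0.2792 0.1238]
Lf (343.6, 197.35) [0.4628 0.2819 0.1185]
Rf (352.6, 196.225) [0.5006 0.3002 0.1749]
Rf (352.6, 198.475) [0.5024 0.3019 0.1676]
Rf (353.05, 200.725) [0.4707 0.3099 0.1214]
dial (344.725, 198.475) [0.4526 0.2873 0.1027]
dial (345.40000000000003, 200.725) [0.444  0.2923 0.0829]
dial (345.40000000000003, 202.975) [0.4556 0.2929 0.0861]
dial (345.40000000000003, 205.225) [0.4617 0.2941 0.0831]
ringfront (345.40000000000003, 213.54999999999998) [0.4779 0.2997 0.0637]
timer (305.35, 196.225) [0.455  0.1706 0.0781]
timer (305.35, 198.475) [0.4634 0.1721 0.0775]
[[247.5631 234.635 ]
 [262.7986 243.3779]
 [232.4459 225.9598]
 [253.4331 213.9777]
 [245.3047 238.7467]]
top depth dial [0.4558 0.2979 0.0879] [0.4584 0.1723 0.0771]
[[1.1273 1.1162 1.1172 1.1121 1.11   1.1098 1.3403 1.3416 1.3445]
 [1.3432 1.3428 1.1587 1.1544 1.152  1.1132 1.1033 1.1047 1.34  ]
 [1.3342 1.3341 1.1665 1.1605 1.1681 1.332  1.3332 1.1027 1.0935]
 [1.3256 1.3304 0.     1.1661 1.188  1.3254 1.3315 1.3291 1.093 ]
 [1.2458 1.3212 1.1766 1.1727 1.3248 1.3208 1.3253 1.3204 1.0999]
 [1.2371 1.241  1.1863 1.188  1.2026 1.2003 1.2029 1.3176 1.1453]
 [1.234  1.2335 1.1877 1.199  1.2003 1.201  1.2019 1.1595 1.1541]
 [1.2301 1.202  1.1927 1.1897 1.1897 1.1974 1.1925 1.1676 1.1584]
 [1.2224 1.2011 1.1893 1.1883 1.1901 1.1914 1.1783 1.1691 1.1783]
 [1.2134 1.2036 1.1872 1.184  1.1836 1.1846 1.1856 1.1777 1.2213]
 [1.2167 1.2086 1.1976 1.1884 1.1873 1.1865 1.1854 1.1985 1.2146]
 [1.2092 1.2059 1.2001 1.1972 1.1925 1.1916 1.1929 1.2072 1.2082]]
```

```bash

python3 -c "
from h import *
a=load('scene1')
for r in range(194,216):
  print(r,*['%3d,%3d,%3d|'%tuple((px(a,c,r)*1000).round()) for c in range(339,357,1)])
"
```

```text
194 346,278, -5| 346,281, -4| 348,284, -1| 457,275,125| 462,278,131| 460,281,130| 460,283,131| 453,287,124| 445,291,116| 340,307, -2| 338,310, -4| 338,313, -3| 339,316, -1| 493,298,175| 497,300,180| 498,302,182| 502,304,187| 498,307,184|
195 353,278, -2| 353,281, -1| 352,284, -1| 461,276,125| 459,279,124| 459,281,125| 461,284,128| 451,288,118| 342,304, -6| 347,307,  1| 347,310,  1| 343,314, -3| 343,317, -1| 342,320, -1| 501,300,181| 497,303,177| 500,305,182| 501,308,184|
196 358,278, -1| 353,282, -6| 458,274,116| 1244,191,1026| 460,279,120| 460,282,122| 453,286,115| 444,290,105| 351,304, -1| 350,308, -1| 349,311, -1| 344,315, -6| 349,317,  0| 344,321, -4| 500,301,175| 502,303,179| 501,306,178| 503,308,181|
197 362,279, -1| 362,282, -1| 458,275,112| 459,278,115| 463,280,119| 462,283,119| 456,286,113| 445,290,102| 354,305, -3| 354,308, -2| 354,311, -1| 350,315, -4| 350,318, -3| 497,300,167| 496,303,166| 501,304,173| 503,307,177| 504,309,179|
198 367,279, -1| 365,283, -3| 461,275,111| 459,278,110| 458,281,109| 460,284,113| 451,288,104| 357,302, -5| 357,305, -4| 358,309, -2| 356,312, -3|
[... 3441 characters left out ...]
61| 475,284, 57| 477,287, 60| 478,289, 63| 476,293, 61| 478,295, 64| 476,298, 64| 475,301, 64| 474,304, 63| 477,307, 67| 474,310, 65| 470,313, 62| 471,316, 63| 469,319, 62| 465,323, 58| 463,326, 56| 462,329, 56| 461,332, 55|
214 480,282, 58| 481,284, 59| 478,288, 58| 480,290, 61| 478,293, 59| 478,296, 60| 479,299, 63| 476,302, 60| 477,305, 62| 478,307, 65| 476,311, 63| 474,314, 61| 472,317, 60| 468,320, 56| 468,323, 57| 468,326, 57| 469,329, 60| 467,332, 59|
215 481,282, 54| 484,285, 58| 482,288, 58| 480,291, 56| 481,294, 58| 481,297, 59| 479,300, 58| 479,303, 59| 480,305, 61| 476,309, 57| 477,311, 60| 475,315, 58| 474,318, 57| 474,320, 59| 471,324, 56| 473,326, 59| 474,329, 61| 470,332, 57|
```

```bash

python3 -c "
from h import *
a=load('scene')
T=np.array([.2521,.5712,.2076]);y=np.array([.404,.915,0])
print(proj(a,[T+k*y*.048+[0,0,-.014] for k in(-1,1)]))
for r in range(118,154,2):
  print(r,*['%3d,%3d,%3d|'%tuple((px(a,c,r)*1000).round()) for c in range(434,446,2)],'  ##  ',*['%3d,%3d,%3d|'%tuple((px(a,c,r)*1000).round()) for c in range(468,484,2)])
"
```

```text
[[436.56498068 142.37482636]
 [467.67346281 156.44098008]]
118 255,482,297| -158,610, -6| 258,491,302| 258,496,303| 265,499,309| 262,505,308|   ##   276,558,331| 278,562,333| 277,567,334| 279,571,336| 281,575,339| 269,584,332| 269,589,333| 248,603,318|
120 -136,600,  0| 257,489,293| 258,493,295| 262,497,299| 262,502,300| 260,508,300|   ##   275,561,324| 278,565,327| 280,569,330| 280,573,331| 279,579,331| 274,585,329| 241,604,306| 240,609,307|
122 -126,600, -2| -127,608, -1| -132,617, -4| -133,624, -3| 266,504,296| 268,508,299|   ##   277,563,319| 276,568,320| 282,571,325| 280,576,324| 285,579,329| 285,584,330| 285,588,332| 284,593,332|
124 -110,599,  0| -117,608, -3| -117,615, -2| -120,623, -3| 240,514,270| 239,520,270|   ##   -154,733, -5| -153,740, -4| -161,749, -8| -155,754, -2| 283,583,321| 288,585,326| 289,590,327| 292,593,331|
126 -103,600, -4| -104,608, -4| -106,615, -3| -110,624, -5| 244,516,266| 244,521,267|   ##   -145,733, -8| -139,738, -3| -137,744,  1| -146,754, -5| -146,761, -3| -154,771, -7| 289,592,322| 1244,191,1026|
128 -89,600, -3| -92,607, -3| -91,614, -1| -99,624
[... 1774 characters left out ...]
634, -4|   ##   -19,722, -5| -20,729, -4| -18,734,  0| 281,611,244| 283,615,247| -24,756, -1| -31,766, -5| -30,772, -2|
148  22,598, -8|  29,603, -1|  25,611, -3|  22,618, -4|  19,626, -4|  21,632, -1|   ##    -6,720, -4|  -9,728, -4| 279,610,234| 283,613,238| -18,751, -7| -18,757, -5| -19,764, -4| -15,769,  1|
150  65,587, 18|  43,601,  1|  38,610, -1|  33,618, -3|  32,625, -3|  28,633, -4|   ##    11,717,  1| 278,608,225| 285,610,232|  -1,741, -4|   2,746,  0|  -8,757, -6| -10,765, -6|  -9,770, -4|
152  76,587, 18|  70,596, 15|  74,600, 20|  70,608, 19| 1244,191,1026|  66,622, 19|   ##    19,718, -2| 280,610,219| 283,614,223|   9,741, -5|  10,747, -2|   9,754, -1|   1,763, -6|   5,768, -2|
```

Contrary to the nominal data, the fingertips sit about 10 mm above the reported TCP height, roughly 24 mm short along the tool axis. This holds in both pictures, and the fingers closing over the dial's top agrees. I'll open and descend gently, watching the force.

```bash

python3 -m crank '[{"rotation":[0,0,0],"travel":[0,0,0],"claw":1},{"rotation":[0,0,0],"travel":[0,0,0],"claw":1},{"rotation":[0,0,0],"travel":[0,0,0],"claw":1},{"rotation":[0,0,0],"travel":[0,0,0],"claw":1},{"rotation":[0,0,0],"travel":[0,0,0],"claw":1},{"rotation":[0,0,0],"travel":[0,0,0],"claw":1},{"rotation":[0,0,0],"travel":[0,0,0],"claw":1},{"rotation":[0,0,0],"travel":[0,0,0],"claw":1}]' 40
python3 -m crank '[{"rotation":[0,0,0],"travel":[0,0,0.002],"claw":1},{"rotation":[0,0,0],"travel":[0,0,0.004],"claw":1},{"rotation":[0,0,0],"travel":[0,0,0.006],"claw":1},{"rotation":[0,0,0],"travel":[0,0,0.007],"claw":1}]' 40
```

```text
time: 3.05
position: [0.4565, 0.2981, 0.0788]
ee_rot: [0.206, 0.978, -0.0, 0.0]
wrist_force: [-0.2, -0.1, 0.8]
grip_width: 0.0684
finger_force: 0.0
time: 3.38
position: [0.4562, 0.298, 0.0713]
ee_rot: [0.206, 0.978, -0.0, -0.0]
wrist_force: [-0.8, -0.8, 0.3]
grip_width: 0.0861
finger_force: 0.0
```

No contact at 71 mm, where the nominal tips would already be inside the glass. Offset confirmed, so I'll keep going down.

```bash

python3 -m crank '[{"rotation":[0,0,0],"travel":[0,0,0.003],"claw":1},{"rotation":[0,0,0],"travel":[0,0,0.006],"claw":1},{"rotation":[0,0,0],"travel":[0,0,0.009],"claw":1},{"rotation":[0,0,0],"travel":[0,0,0.009],"claw":1}]' 40
python3 -m crank '[{"rotation":[0,0,0],"travel":[0,0,0.002],"claw":1},{"rotation":[0,0,0],"travel":[0,0,0.004],"claw":1},{"rotation":[0,0,0],"travel":[0,0,0.006],"claw":1},{"rotation":[0,0,0],"travel":[0,0,0.006],"claw":1}]' 40
```

```text
time: 3.72
position: [0.4559, 0.2979, 0.0619]
ee_rot: [0.206, 0.978, -0.0, -0.001]
wrist_force: [-0.8, 0.4, -0.1]
grip_width: 0.0869
finger_force: 0.0
time: 4.05
position: [0.4562, 0.298, 0.0563]
ee_rot: [0.206, 0.978, -0.0, -0.0]
wrist_force: [0.9, 0.9, -0.4]
grip_width: 0.0869
finger_force: 0.0
```

```bash

python3 -m crank '[{"rotation":[0,0,0],"travel":[0,0,0],"claw":0},{"rotation":[0,0,0],"travel":[0,0,0],"claw":-0.5},{"rotation":[0,0,0],"travel":[0,0,0],"claw":-0.5},{"rotation":[0,0,0],"travel":[0,0,0],"claw":-0.5},{"rotation":[0,0,0],"travel":[0,0,0],"claw":-0.5},{"rotation":[0,0,0],"travel":[0,0,0],"claw":-0.5},{"rotation":[0,0,0],"travel":[0,0,0],"claw":-0.5},{"rotation":[0,0,0],"travel":[0,0,0],"claw":-0.5}]' 40
python3 -m crank '[{"rotation":[0,0,0],"travel":[0,0,0],"claw":-0.5},{"rotation":[0,0,0],"travel":[0,0,0],"claw":-0.5},{"rotation":[0,0,0],"travel":[0,0,0],"claw":-0.5}]' 40
```

```text
time: 4.72
position: [0.4565, 0.2981, 0.0569]
ee_rot: [0.206, 0.978, 0.0, 0.0]
wrist_force: [-0.4, -0.8, -0.1]
grip_width: 0.0418
finger_force: 0.0
time: 4.97
position: [0.4564, 0.2979, 0.0569]
ee_rot: [0.206, 0.978, -0.0, -0.0]
wrist_force: [-0.6, -1.6, 2.4]
grip_width: 0.039
finger_force: 40.0
```

```bash

python3 -m crank '[{"rotation":[0,0,7],"travel":[0,0,0],"claw":-0.5},{"rotation":[0,0,14],"travel":[0,0,0],"claw":-0.5},{"rotation":[0,0,21],"travel":[0,0,0],"claw":-0.5},{"rotation":[0,0,28],"travel":[0,0,0],"claw":-0.5},{"rotation":[0,0,35],"travel":[0,0,0],"claw":-0.5},{"rotation":[0,0,42],"travel":[0,0,0],"claw":-0.5},{"rotation":[0,0,49],"travel":[0,0,0],"claw":-0.5},{"rotation":[0,0,56],"travel":[0,0,0],"claw":-0.5}]' 40
python3 -m crank '[{"rotation":[0,0,1],"travel":[0,0,0],"claw":-0.5},{"rotation":[0,0,1],"travel":[0,0,0],"claw":-0.5}]' 40
```

```text
time: 5.63
position: [0.4562, 0.2977, 0.0569]
ee_rot: [0.644, 0.765, -0.0, -0.0]
wrist_force: [-2.5, -2.6, 2.6]
grip_width: 0.0395
finger_force: 40.0
time: 5.8
position: [0.4562, 0.2978, 0.0569]
ee_rot: [0.647, 0.762, -0.0, -0.0]
wrist_force: [-2.5, -3.8, 3.6]
grip_width: 0.0391
finger_force: 40.0
```

```bash

python3 -m crank '[{"rotation":[0,0,0],"travel":[0,0,0],"claw":1},{"rotation":[0,0,0],"travel":[0,0,0],"claw":1},{"rotation":[0,0,0],"travel":[0,0,0],"claw":1},{"rotation":[0,0,0],"travel":[0,0,0],"claw":1},{"rotation":[0,0,0],"travel":[0,0,0],"claw":1},{"rotation":[0,0,0],"travel":[0,0,-0.02],"claw":1},{"rotation":[0,0,0],"travel":[0,0,-0.06],"claw":1},{"rotation":[0,0,0],"travel":[0,0,-0.1],"claw":1}]' 40
python3 -c "
from h import *
go([.4,-.2,.25])"
```

```text
time: 6.47
position: [0.4548, 0.2974, 0.156]
ee_rot: [0.648, 0.762, -0.002, -0.001]
wrist_force: [1.1, 0.0, 0.5]
grip_width: 0.0826
finger_force: 0.0
t 6.4667 travel [-0.4824 -0.1341 -0.0929]  q [0.43 0.07 1.79 0.   1.28 0.27]
```

```bash
cat >> h.py <<'E'
def tool(phi,head):
    "tool pointing phi deg forward of down, heading head deg; tool y to the right"
    a,b=np.radians([head,phi]);h=np.array([np.cos(a),np.sin(a),0])
    z=np.sin(b)*h-np.cos(b)*np.array([0,0,1]);y=np.array([h[1],-h[0],0])
    return Ro.from_matrix(np.c_[np.cross(y,z),y,z])
E
python3 -c "
from h import *
go([.46,-.2125,.21],tool(50,-1))"
```

```text
t 6.4667 travel [-0.5042 -0.0766 -0.0531] ('rot', array([-43.5,  36.6,  93. ])) q [0.43 0.07 1.79 0.   1.28 0.27]
```

```bash

python3 -m crank '[{"rotation":[-43.5,36.6,93],"travel":[-0.504,-0.077,-0.08],"claw":1},{"rotation":[-43.5,36.6,93],"travel":[-0.504,-0.077,-0.08],"claw":1},{"rotation":[-43.5,36.6,93],"travel":[-0.504,-0.077,-0.08],"claw":1},{"rotation":[-43.5,36.6,93],"travel":[-0.504,-0.077,-0.08],"claw":1},{"rotation":[-43.5,36.6,93],"travel":[-0.504,-0.077,-0.08],"claw":1},{"rotation":[-43.5,36.6,93],"travel":[-0.504,-0.077,-0.08],"claw":1},{"rotation":[-43.5,36.6,93],"travel":[-0.504,-0.077,-0.08],"claw":1},{"rotation":[-43.5,36.6,93],"travel":[-0.504,-0.077,-0.08],"claw":1}]' 40
python3 -c "
from h import *
go([.46,-.2125,.21],tool(50,-1))"
```

```text
time: 7.13
position: [0.4593, -0.0331, 0.2097]
ee_rot: [0.881, 0.401, 0.252, 0.003]
wrist_force: [0.7, -0.4, 0.1]
grip_width: 0.0869
finger_force: 0.0
t 7.1333 travel [-0.1265  0.1222 -0.0353] ('rot', array([-20.4,  16.8,  44. ])) q [-0.58 -0.58  2.3   0.46  1.17  0.  ]
```

```bash

python3 -m crank '[{"rotation":[-20.4,16.8,44],"travel":[-0.126,0.122,-0.035],"claw":1},{"rotation":[-20.4,16.8,44],"travel":[-0.126,0.122,-0.035],"claw":1},{"rotation":[-20.4,16.8,44],"travel":[-0.126,0.122,-0.035],"claw":1},{"rotation":[-20.4,16.8,44],"travel":[-0.126,0.122,-0.035],"claw":1},{"rotation":[-20.4,16.8,44],"travel":[-0.126,0.122,-0.035],"claw":1},{"rotation":[-20.4,16.8,44],"travel":[-0.126,0.122,-0.035],"claw":1},{"rotation":[-20.4,16.8,44],"travel":[-0.126,0.122,-0.035],"claw":1},{"rotation":[-20.4,16.8,44],"travel":[-0.126,0.122,-0.035],"claw":1}]' 40
python3 -c "
from h import *
go([.478,-.2125,.178],tool(50,-1))
from workcell import snapshot
import pickle
for n in('scene','top'):
  s=snapshot(n);pickle.dump(s,open(n+'1.pkl','wb'))
a=load('scene1');t=load('top1')
A=cv2.resize(a['image'][130:250,120:240],(400,400),interpolation=cv2.INTER_CUBIC)
B=cv2.resize(t['image'][195:235,140:180],(400,400),interpolation=cv2.INTER_CUBIC)
cv2.imwrite('pics/pre.png',np.hstack([A,B]))"
```

```text
time: 7.8
position: [0.4598, -0.2093, 0.2065]
ee_rot: [0.907, -0.01, 0.42, 0.002]
wrist_force: [-0.0, -0.0, 0.1]
grip_width: 0.0873
finger_force: 0.0
t 7.8 travel [-0.0099  0.003   0.0323] ('rot', array([-0.1,  0.3, -0.3])) q [-1.12 -0.63  2.49  0.92  1.03  0.08]
```

View pics/pre.png

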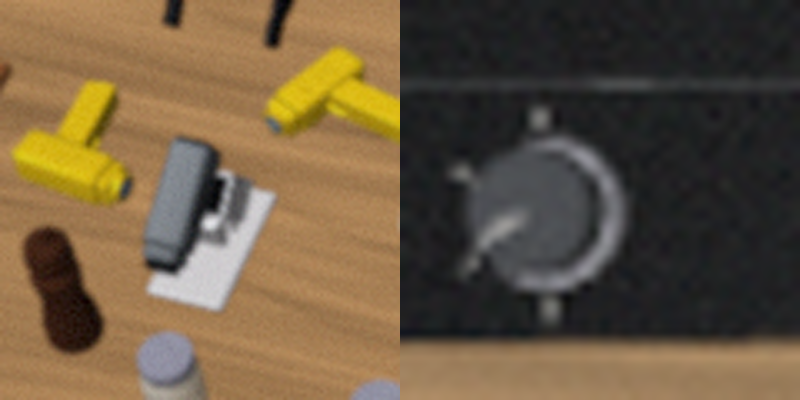

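Right crop: the dial pointer (500,235) now points at the first tick (468,265), so heat 1 is set. Left crop: the fingertips (175,22) and (272,42) bracket the grey barrel at (180,200).

```bash

python3 -c "
from h import *
np.set_printoptions(precision=4,suppress=True)
a=load('scene1')
for u,v in[(172,135),(172,136),(201,141),(201,142),(202,140)]: print(px(a,u,v))
t=tool(50,-1).apply([0,0,1]);T=np.array([.4598,-.2093,.2065]);print(T-.011*t+[0,.048,0],T-.011*t-[0,.048,0],proj(a,[T-.011*t+[0,.048,0],T-.011*t-[0,.048,0]]))
go([.478,-.2125,.178],tool(50,-1))
go([.562,-.2125,.108],tool(50,-1))"
```

```text
[ 0.446  -0.254   0.2213]
[ 0.4469 -0.2542  0.218 ]
[ 0.4543 -0.1584  0.2281]
[ 0.4566 -0.1577  0.2264]
[ 0.4467 -0.1582  0.2254]
[ 0.4514 -0.1612  0.2136] [ 0.4514 -0.2572  0.2136] [[200.8693 143.7823]
 [170.7221 137.8933]]
t 7.9 travel [-0.012   0.0026  0.0329] ('rot', array([-0.2,  0.3,  0.3])) q [-1.11 -0.63  2.49  0.91  1.03  0.08]
t 7.9 travel [-0.011   0.0015  0.1423] ('rot', array([-0.2,  0.3,  0.3])) q [-1.11 -0.63  2.49  0.91  1.03  0.08]
```

```bash

python3 -m crank '[{"rotation":[0,0,0],"travel":[-0.011,0.002,0.02],"claw":1},{"rotation":[0,0,0],"travel":[-0.011,0.002,0.045],"claw":1},{"rotation":[0,0,0],"travel":[-0.011,0.002,0.07],"claw":1},{"rotation":[0,0,0],"travel":[-0.011,0.002,0.09],"claw":1},{"rotation":[0,0,0],"travel":[-0.011,0.002,0.105],"claw":1},{"rotation":[0,0,0],"travel":[-0.011,0.002,0.12],"claw":1},{"rotation":[0,0,0],"travel":[-0.011,0.002,0.12],"claw":1},{"rotation":[0,0,0],"travel":[-0.011,0.002,0.12],"claw":1}]' 40
python3 -c "
from h import *
go([.562,-.2125,.108],tool(50,-1))
from workcell import snapshot
import pickle
s=snapshot('scene');pickle.dump(s,open('scene1.pkl','wb'))
cv2.imwrite('pics/near.png',cv2.resize(s['image'][120:240,110:230],(600,600),interpolation=cv2.INTER_CUBIC))"
```

```text
time: 8.57
position: [0.5461, -0.2125, 0.1225]
ee_rot: [0.908, -0.004, 0.42, 0.002]
wrist_force: [-0.2, 0.8, 0.5]
grip_width: 0.0871
finger_force: 0.0
t 8.5667 travel [-0.0008 -0.0001  0.0215] ('rot', array([-0.3,  0.4,  0.3])) q [-0.88 -0.19  2.38  1.18  0.68 -0.17]
```

View pics/near.png

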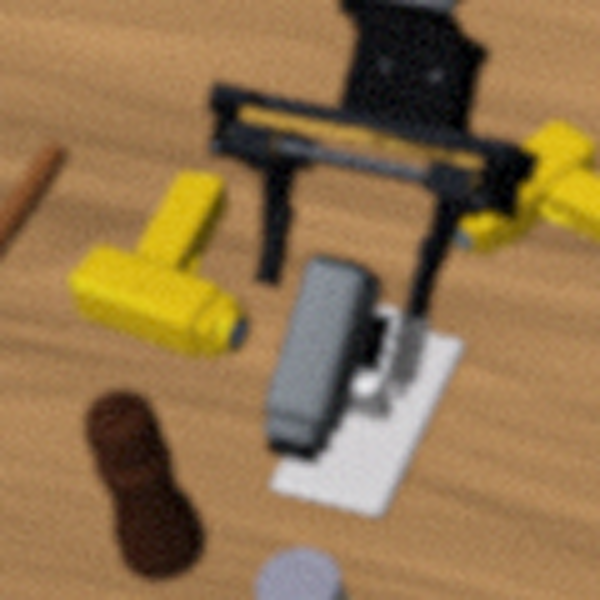

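The barrel's rear (340,260) is centred between the tips (268,280) and (418,315), with room to the gripper body. I'll advance the last 22 mm and close.

```bash

python3 -m crank '[{"rotation":[0,0,0],"travel":[0,0,0.011],"claw":1},{"rotation":[0,0,0],"travel":[-0.001,0,0.022],"claw":1},{"rotation":[0,0,0],"travel":[-0.001,0,0.022],"claw":0},{"rotation":[0,0,0],"travel":[-0.001,0,0.022],"claw":-0.5},{"rotation":[0,0,0],"travel":[-0.001,0,0.022],"claw":-0.5},{"rotation":[0,0,0],"travel":[-0.001,0,0.022],"claw":-0.5},{"rotation":[0,0,0],"travel":[-0.001,0,0.022],"claw":-0.5},{"rotation":[0,0,0],"travel":[-0.001,0,0.022],"claw":-0.5}]' 50
python3 -m crank '[{"rotation":[0,0,0],"travel":[0,0,0],"claw":-0.5},{"rotation":[0,0,0],"travel":[0,0,0],"claw":-0.5},{"rotation":[0,0,0],"travel":[0,0,0],"claw":-0.5},{"rotation":[0,0,0],"travel":[0,0,0],"claw":-0.5}]' 50
python3 -c "
from h import *
from workcell import bot
s=bot.sense();d=np.array([.602,-.0105,.799]);go(s['position']+.08*d)
from workcell import snapshot
import pickle
s=snapshot('scene');pickle.dump(s,open('scene1.pkl','wb'))"
```

```text
time: 9.28
position: [0.5614, -0.2137, 0.1083]
ee_rot: [0.907, -0.006, 0.42, 0.003]
wrist_force: [-0.3, 0.5, -0.5]
grip_width: 0.055
finger_force: 0.0
time: 9.62
position: [0.5615, -0.2136, 0.1079]
ee_rot: [0.907, -0.006, 0.42, 0.003]
wrist_force: [-0.7, -0.8, 1.3]
grip_width: 0.0396
finger_force: 49.9
t 9.6167 travel [ 0.0799  0.0002 -0.0046]  q [-0.85 -0.12  2.36  1.25  0.64 -0.23]
```

```bash

python3 -m crank '[{"rotation":[0,0,0],"travel":[0.006,0,-0.0003],"claw":-0.5},{"rotation":[0,0,0],"travel":[0.014,0,-0.0008],"claw":-0.5},{"rotation":[0,0,0],"travel":[0.022,0,-0.0013],"claw":-0.5},{"rotation":[0,0,0],"travel":[0.03,0,-0.0017],"claw":-0.5}]' 50
python3 -m crank '[{"rotation":[0,0,0],"travel":[0.01,0,-0.0006],"claw":-0.5},{"rotation":[0,0,0],"travel":[0.02,0,-0.0012],"claw":-0.5},{"rotation":[0,0,0],"travel":[0.03,0,-0.0017],"claw":-0.5},{"rotation":[0,0,0],"travel":[0.04,0,-0.0023],"claw":-0.5},{"rotation":[0,0,0],"travel":[0.055,0,-0.003],"claw":-0.5},{"rotation":[0,0,0],"travel":[0.07,0,-0.004],"claw":-0.5},{"rotation":[0,0,0],"travel":[0.07,0,-0.004],"claw":-0.5}]' 50
```

```text
time: 10.0
position: [0.5795, -0.2131, 0.1313]
ee_rot: [0.908, -0.007, 0.42, 0.002]
wrist_force: [0.4, -0.6, -2.5]
grip_width: 0.0394
finger_force: 49.9
time: 10.58
position: [0.6239, -0.2148, 0.1909]
ee_rot: [0.907, -0.006, 0.422, 0.004]
wrist_force: [0.9, -0.3, -0.7]
grip_width: 0.0396
finger_force: 49.9
```

```bash

python3 -m crank '[{"rotation":[0,0,0],"travel":[0.03,0,-0.025],"claw":-0.5},{"rotation":[0,0,0],"travel":[0.06,0,-0.05],"claw":-0.5},{"rotation":[0,0,0],"travel":[0.09,0,-0.075],"claw":-0.5},{"rotation":[0,0,0],"travel":[0.09,0,-0.075],"claw":-0.5}]' 50
python3 -c "
from h import *
t=load('top');print('pan',px(t,170.9,159.7,.102))
go([.628,.2445,.31],tool(-15,20));go([.6,0,.33],tool(15,10))"
```

```text
time: 10.92
position: [0.6255, -0.2164, 0.3157]
ee_rot: [0.905, -0.005, 0.425, 0.007]
wrist_force: [0.9, -0.9, 0.5]
grip_width: 0.0395
finger_force: 49.9
pan [0.63252369 0.24629287 0.102     ]
t 10.9167 travel [-0.0044 -0.4609 -0.002 ] ('rot', array([  7.1, -64.5, -20.8])) q [-0.73 -0.31  2.08  0.78  0.8   0.45]
t 10.9167 travel [-0.006  -0.2159 -0.0323] ('rot', array([  6.3, -35.2,  -9. ])) q [-0.73 -0.31  2.08  0.78  0.8   0.45]
```

```bash

python3 -m crank '[{"rotation":[0.6,-5.4,-1.7],"travel":[0,-0.025,0],"claw":-0.5},{"rotation":[1.2,-10.8,-3.5],"travel":[0,-0.06,-0.002],"claw":-0.5},{"rotation":[1.8,-16,-5.2],"travel":[0,-0.095,-0.002],"claw":-0.5},{"rotation":[2.4,-21.5,-7],"travel":[0,-0.13,-0.002],"claw":-0.5},{"rotation":[3,-27,-8.7],"travel":[0,-0.165,-0.002],"claw":-0.5},{"rotation":[3.5,-32,-10.4],"travel":[0,-0.2,-0.002],"claw":-0.5},{"rotation":[4.1,-37.5,-12],"travel":[-0.003,-0.235,-0.002],"claw":-0.5},{"rotation":[4.7,-43,-13.8],"travel":[-0.004,-0.27,-0.002],"claw":-0.5}]' 50
python3 -c "
from h import *
go([.628,.2445,.31],tool(-15,20))"
```

```text
time: 11.58
position: [0.6217, 0.0578, 0.3026]
ee_rot: [0.992, 0.117, 0.053, 0.013]
wrist_force: [0.9, -0.1, -1.4]
grip_width: 0.0401
finger_force: 49.9
t 11.5833 travel [ 0.0506 -0.1798 -0.0093] ('rot', array([  1.7, -20.7,  -6.8])) q [-0.03  0.08  1.51 -0.01  1.44  1.31]
```

```bash

python3 -m crank '[{"rotation":[0.3,-4,-1.3],"travel":[0.01,-0.035,-0.002],"claw":-0.5},{"rotation":[0.6,-8,-2.6],"travel":[0.02,-0.07,-0.004],"claw":-0.5},{"rotation":[0.9,-12,-3.9],"travel":[0.03,-0.105,-0.006],"claw":-0.5},{"rotation":[1.3,-16,-5.2],"travel":[0.04,-0.14,-0.008],"claw":-0.5},{"rotation":[1.6,-19,-6.3],"travel":[0.047,-0.165,-0.009],"claw":-0.5},{"rotation":[1.7,-20.7,-6.8],"travel":[0.051,-0.18,-0.009],"claw":-0.5},{"rotation":[1.7,-20.7,-6.8],"travel":[0.051,-0.18,-0.009],"claw":-0.5},{"rotation":[1.7,-20.7,-6.8],"travel":[0.051,-0.18,-0.009],"claw":-0.5}]' 50
python3 -c "
from h import *
go([.627,.244,.2385],tool(-15,20))
from workcell import snapshot
import pickle
for n in('scene','top'):
  s=snapshot(n);pickle.dump(s,open(n+'2.pkl','wb'))
s=load('scene2')
cv2.imwrite('pics/hold.png',cv2.resize(s['image'][110:290,230:410],(600,600),interpolation=cv2.INTER_CUBIC))"
```

```text
time: 12.25
position: [0.6292, 0.2438, 0.3074]
ee_rot: [0.976, 0.172, -0.128, 0.023]
wrist_force: [0.1, -0.4, -1.5]
grip_width: 0.04
finger_force: 49.9
t 12.25 travel [ 0.0158 -0.0009  0.0671] ('rot', array([ 0. , -0.1,  0. ])) q [ 0.26  0.54  0.95 -0.02  1.9   1.48]
```

View pics/hold.png

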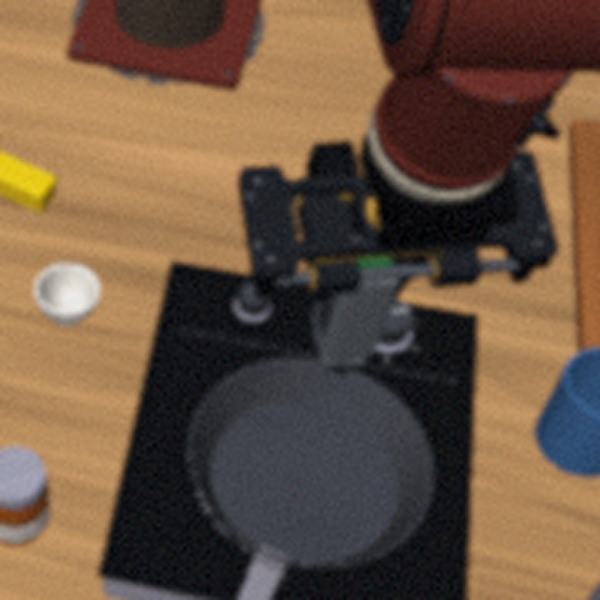

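The picture shows the barrel's top face, (338,285)–(400,285) down to (322,362)–(368,365), hanging nose down in the grip. I'll fit its plane to get the pitch.

```bash

python3 -c "
from h import *
np.set_printoptions(precision=4,suppress=True)
s=load('scene2')
poly=(np.array([[343,292],[392,292],[366,356],[330,354]])*.3+[230,110])
m=np.zeros((384,512),np.uint8);cv2.fillPoly(m,[poly.round().astype(int)],1)
P=np.array([px(s,u,v) for v,u in zip(*np.nonzero(m))]);P=P[s['z_map'][m>0]>0]
for _ in range(4):
  c=np.median(P,0) if _==0 else P.mean(0);n=np.linalg.svd(P-c)[2][2];d=abs((P-c)@n);P=P[d<max(.004,2*d.std())]
n*=np.sign(n[0]);print(len(P),'c',c,'n',n,'elev',np.degrees(np.arcsin(n[2])),'head',np.degrees(np.arctan2(n[1],n[0])),'rms',d.std(),'z',P.min(0),P.max(0))
R=tool(-15,20);h=R.apply([0,-1,0]);T=np.array([.6292,.2438,.3074]);t=R.apply([0,0,1])
G=T-.03*t;print('G',G,'expected origin',G-[0,0,.012])
hh=np.array([np.cos(.349),np.sin(.349),0]);print('origin ahead of G along heading from plane:',(c-.022*n-G)@hh,' lateral',(P.mean(0)-G)@np.array([-hh[1],hh[0],0]))
# corners
for z,l in[((338,285),'rearL'),((398,285),'rearR'),((322,362),'frL'),((368,365),'frR')]:
  u,v=np.array(z)*.3+[230,110];print(l,px(s,u,v))
"
```

```text
274 c [0.6584 0.2531 0.3084] n [ 0.9429  0.3292 -0.0502] elev -2.8802945719569744 head 19.246766181311113 rms 0.000610537268661303 z [0.6502 0.2366 0.2639] [0.667  0.2706 0.3478]
G [0.6365 0.2465 0.3364] expected origin [0.6365 0.2465 0.3244]
origin ahead of G along heading from plane: 0.0008748585178592259  lateral -0.001226676349618081
rearL [0.7012 0.2295 0.3936]
rearR [0.6523 0.2709 0.3489]
frL [0.6554 0.2361 0.2524]
frR [0.5005 0.288  0.0587]
```

```bash

python3 -c "
from h import *
np.set_printoptions(precision=4,suppress=True)
s=load('scene2');c=np.array([.6584,.2531,.3084]);n=np.array([.9429,.3292,-.0502])
C=-np.array(s['R']).T@s['t']
for p in[(345,363),(345,360),(324,360),(368,364),(370,272),(370,266)]:
  u,v=np.array(p)*.3+[230,110]-.35;d=px(s,u,v,0)-C;print(p,C+d*((c-C)@n)/(d@n))
im=s['image'];f=lambda x,y:(int(230+x*.3),int(110+y*.3))
for y in range(345,385,3): u,v=f(346,y);print(y,im[v,u],px(s,u,v).round(3))
"
```

```text
(345, 363) [0.6566 0.2508 0.2596]
(345, 360) [0.657  0.2502 0.2636]
(324, 360) [0.6622 0.2355 0.2652]
(368, 364) [0.6507 0.2673 0.2565]
(370, 272) [0.6631 0.2488 0.3693]
(370, 266) [0.6639 0.2477 0.3759]
345 [72 67 61] [0.661 0.246 0.286]
348 [72 68 63] [0.659 0.247 0.28 ]
351 [67 58 58] [0.659 0.248 0.276]
354 [67 68 63] [0.66  0.249 0.273]
357 [68 65 65] [0.659 0.249 0.269]
360 [69 67 62] [0.653 0.251 0.257]
363 [69 67 62] [0.653 0.251 0.257]
366 [59 54 54] [0.653 0.251 0.253]
369 [49 46 40] [0.651 0.252 0.247]
372 [45 40 37] [0.654 0.252 0.246]
375 [63 55 55] [0.655 0.253 0.244]
378 [69 60 57] [0.544 0.265 0.091]
381 [77 68 66] [0.546 0.266 0.089]
384 [70 61 59] [0.544 0.267 0.083]
```

```bash

python3 -c "
from h import *
from workcell import bot
go(bot.sense()['position']+[-.004,.0015,-.0625],tool(-12.3,20))"
```

```text
t 12.35 travel [ 0.0128 -0.0028  0.0613] ('rot', array([ 0. ,  2.4, -0.2])) q [ 0.26  0.54  0.96 -0.02  1.9   1.48]
```

```bash

python3 -m crank '[{"rotation":[0,1,0],"travel":[0.003,-0.001,0.012],"claw":-0.5},{"rotation":[0,2,0],"travel":[0.006,-0.002,0.027],"claw":-0.5},{"rotation":[0,2.6,0],"travel":[0.009,-0.003,0.042],"claw":-0.5},{"rotation":[0,2.6,0],"travel":[0.012,-0.003,0.054],"claw":-0.5},{"rotation":[0,2.6,0],"travel":[0.013,-0.003,0.061],"claw":-0.5},{"rotation":[0,2.6,0],"travel":[0.013,-0.003,0.061],"claw":-0.5},{"rotation":[0,2.6,0],"travel":[0.013,-0.003,0.061],"claw":-0.5},{"rotation":[0,2.6,0],"travel":[0.013,-0.003,0.061],"claw":-0.5}]' 50
python3 -c "
from h import *
np.set_printoptions(precision=4,suppress=True)
from workcell import snapshot
s=snapshot('scene')
import pickle;pickle.dump(s,open('scene3.pkl','wb'))
o=load('scene2')
# seed polygon: projected old face region shifted down
T=np.array([-.004,.0015,-.0625]);c0=np.array([.6584,.2531,.3084]);l=np.array([-.342,.94,0]);k=np.array([0,0,1])
X=[c0+T+a*l*.013+b*k*.033 for a,b in[(-1,1),(1,1),(1,-1),(-1,-1)]]
m=np.zeros((384,512),np.uint8);cv2.fillPoly(m,[proj(s,X).round().astype(int)],1)
P=np.array([px(s,u,v) for v,u in zip(*np.nonzero(m))])
for _ in range(4):
  c=np.median(P,0) if _==0 else P.mean(0);n=np.linalg.svd(P-c)[2][2];d=abs((P-c)@n);P=P[d<max(.004,2*d.std())]
n*=np.sign(n[0]);print(len(P),c,n,'elev',np.degrees(np.arcsin(n[2])))
L=np.array([.634,.2465,.18]);print('lens proj px',proj(s,[L]))
u,v=proj(s,[L])[0].astype(int);cv2.imwrite('pics/final.png',cv2.resize(s['image'][v-70:v+50,u-70:u+50],(600,600),interpolation=cv2.INTER_CUBIC));print(u,v)
"
```

```text
time: 13.02
position: [0.6265, 0.2443, 0.2492]
ee_rot: [0.98, 0.171, -0.103, 0.019]
wrist_force: [0.0, 0.0, -1.3]
grip_width: 0.0398
finger_force: 49.9
195 [0.6553 0.2549 0.2476] [ 0.9359  0.3521 -0.0029] elev -0.16390215289941937
lens proj px [[327.2394 229.2778]]
327 229
```

View pics/final.png

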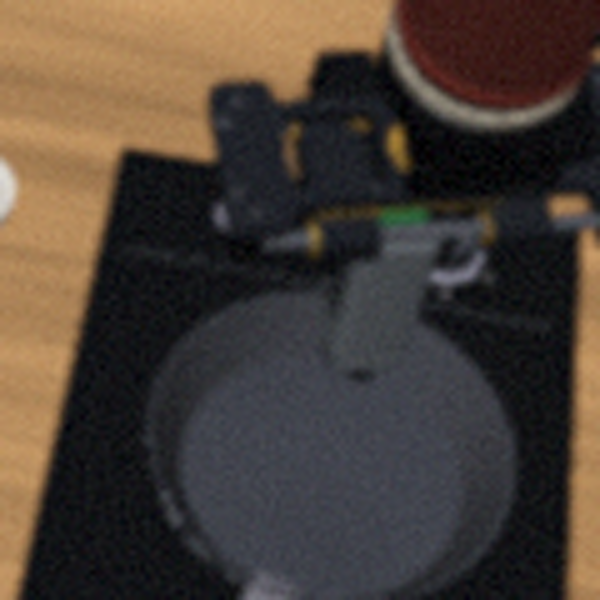

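The nose tip is at (358,378) above the pan's middle. Pitch is within 0.2° of vertical and the axis is within about 1 mm of the pan centre. I'll settle, check that it's still, and hand in.

```bash

python3 -m crank '[{"rotation":[0,0,0],"travel":[0,0,0],"claw":-0.5},{"rotation":[0,0,0],"travel":[0,0,0],"claw":-0.5},{"rotation":[0,0,0],"travel":[0,0,0],"claw":-0.5},{"rotation":[0,0,0],"travel":[0,0,0],"claw":-0.5},{"rotation":[0,0,0],"travel":[0,0,0],"claw":-0.5},{"rotation":[0,0,0],"travel":[0,0,0],"claw":-0.5},{"rotation":[0,0,0],"travel":[0,0,0],"claw":-0.5},{"rotation":[0,0,0],"travel":[0,0,0],"claw":-0.5}]' 50
python3 -c "
from workcell import bot,order
print(abs(bot.sense()['joint_vel']).max())
print(order.hand_in())"
```

```text
time: 13.73
position: [0.6259, 0.2445, 0.248]
ee_rot: [0.98, 0.172, -0.104, 0.019]
wrist_force: [-0.1, 0.3, -2.3]
grip_width: 0.0398
finger_force: 49.9
0.0018933186470581028
the job is handed in; nothing more can be done
None
```

I handed the job in at 13.7 s: the power dial is on its first heat, and the gripper holds the grey thermometer still with the lens straight down over the pan's middle, about 8 cm above the rim (12 cm above the floor).

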